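# Rock the plumb gauge to its mark on a round-topped rail

## Robot

A 7-joint arm with a two-finger parallel gripper is mounted at the origin on the work surface. World frame = base frame: x ahead of the robot, y to its left, z up, the work surface at z = 0. Lengths are in mm, angles in rad, forces in N, time in s.
With the tool pointing down it reaches from about 400 to 850 mm from the base axis. Payload 4.5 kg.
Tool frame: the origin (TCP) lies at the very end of the fingers, on their centre line; the grasp point (between the pads) lies robot.grasp_offset behind it (robot.grasp_offset is the distance from the TCP to the grasp point, in mm); z points along the fingers, y is the line along which they close (so a half turn about z gives the same grasp; the last joint's range is limited). The gripper opens to 85 mm and grips with 20 to 120 N. Pads are 22 mm wide; open, the fingers measure 114 mm over their backs; the gripper's body (76 mm by 85 mm) begins 54 mm behind the grasp point. The pads swing forward as they close: fully open they stand 13 mm farther back than shut.
Start: joints at [-1.111, 0.689, -0.195, 1.565, 0.157, 0.902, -0.215], TCP at [258.14, 569.226, 231.317] pointing down, gripper open.
Joint ranges: [-3.01, 3.01], [-0.46, 2.08], [-1.47, 1.51], [0.13, 2.56], [-1, 4.14], [0.04, 2.09], [-2.66, 2.66]. Speed limits (rad/s): [2.57, 2.57, 3.14, 3.14, 3.14, 3.14, 3.14].

## Interface

Orientations are given as a rotation vector (axis times angle).
In Python, from station import robot gives the robot as it stands. The module is installed in compiled form; this text tells all that it offers.
- The arm moves only by the shell command python3 -m jog 'ROWS' [FORCE]. ROWS is JSON, a list that holds one entry, the list of rows, each a list of 7 numbers: the gripper's target within -1 to 1 (fully open at 1, half-way at 0, shut at -1), then the shift along the tool's x, y, z scaled (see below), then the turn, a rotation vector about the tool's x, y, z scaled (see below). A call has 1 to 20 rows; each row shifts and turns the commanded pose from where the row before left it, along the tool's axes as they then stand; what a row does not reach is not made up. The controller multiplies each number of a shift by 25 mm and each number of a turn by 0.12 rad. A row lasts 1/10 s, in which the tool goes at most 50 mm and 8.59 degrees, less where a joint would pass 70% of its speed; a pose out of reach is approached as far as the arm can. A call with a number of a shift or a turn outside -1 to 1 is refused whole. A call with a gripper value outside its range is refused whole. The fingers move at their own pace and stop on an object; FORCE is the grip in N (left out, the last holds). Time passes only in rows, so rows that do not move let the fingers close. It gives the time, the measured TCP pose, the force, the opening and the grip force at its end, in the units of the state.
- robot.read_state(): the state, without advancing time (a new reading comes with each control period).
- robot.read_camera(name): name is "side" or "top"; returns the picture (480x640x3 uint8, blue, green, red); there is no depth.
- robot.camera_info(name): a dict with "fov_y" (degrees; the focal length in pixels is half the picture's height over the tangent of half this angle, whatever the lens; pixels are square), "cx", "cy" (the principal point, pixels), "R" (3x3) and "t" (3): a world point X has camera coordinates R X + t. Camera axes: x right, y down, z forward; pixel columns grow to the right and rows downward; lengths in mm; the calibration is good to about 2 mm. A picture is of the moment at which its call begins. camera_info takes no time and is no camera call.
- robot.sign_off(): hands the job in; it is judged then, once.
Trained networks look in the newest picture that a camera, given by its name, has taken for a name from the list of things; names that differ only in an ending like _2 or _b are one class to them, and where a whole thing is asked for, a point or a joint stands for the part that bears it (a point fixed in the world has none). Each returns a list of dicts, best first, with "score" (0 to 1); they miss things now and then, are a little off and sometimes report something else, mostly with a low value. They report only what shows in the picture. A call takes as long as a camera call. They do not tell look-alikes from the thing itself.
- robot.trace(camera, target): "region" (480x640 bool, what is visible of it) and "box" ([centre column, centre row, width, height] in pixels, round what is visible of it).
- robot.place_of(camera, target): "centre" ([column, row] in pixels: a listed point, or the origin of a listed thing).
The state is a dict: "t": time; "joint_positions": joint angles; "qd": joint speeds; "tau": joint torques, N m; "ee_pos": TCP position; "eef_rot": TCP orientation; "force": force on the tool from outside, world axes, zero at the start; "torque": the same for the moment, N m; "opening": finger opening in mm; "grasp_force": force on a finger pad.
Only numpy, scipy, OpenCV 4.12 (cv2) and the standard library are available. Lean on these libraries where they do the work, as an engineer would, in place of code of your own. Each camera call takes 0.05 s, during which the arm holds its last target. There are 200 camera calls.

## Task

Push the carriage with the round-topped handrail offcut fully home against the stop at the far end of its slide. Then pick up the plumb gauge, set its foot upright and square across the offcut's ridge for a moment, and rock it over until the swinging pointer settles on the dial's steel mark, so that I can scribe the line. Finish still holding the gauge there, gripped and lightly pressed on the offcut, and leave everything else on the bench where it is.

Things in the scene. Friction and masses are not known exactly. Their poses are not given: they have to be found in the camera images.
- carriage (a joint): position of the carriage along the slide, m: 0 at the end near the robot, 0.120 against the far stop; grows along +x of the bed. Stays where it is left (friction about 4 N)
- bed: fixed steel slide bed on the bench, 360 (x) x 140 (y), two round rails along its x; its end blocks are 48 high. Origin: centre of underside; +x points along the slide to the far stop. Its place and yaw vary (yaw within 0.2)
- post (a point): the carriage's handle: upright black round post, 22 dia, near the robot-side end of the carriage; this point is on its axis 88 above the bench, the post's top is 108 above the bench and its foot 42. The carriage plate is 180 x 130 with its top 42 above the bench; the offcut's near face is 50 from the post's axis
- stud: round-topped handrail offcut of wood on the carriage, its centre 100 beyond the post's axis along bed x: 100 long along its x (= bed x), 70 wide, 73 high to the ridge; top a half round of radius 35 about a line 38 above its underside, with five crusted lacquer runs along x about 1.5 proud. Origin: centre of underside, 42 above the bench
- crown (a point): middle of the offcut's ridge, on top of the lacquer runs, 116.5 above the bench; axes as stud. The offcut sits on a sprung cradle: pressed down it begins to sink at about 1.5 N and gives 1 mm per N more, 12 mm at most, and comes back up
- gauge_tab (a point): centre of the grip tab on top of the loose plumb gauge: flat tab 16 thick (x) x 30 wide (y), free from 112 to 163 above the gauge's underside, this point at 138. Gauge axes: z up, y along the foot, x square to the dial (yaw within 0.5 of world x at the start; it stands upright on the bench)
- gauge_foot (a point): centre of the flat underside of the gauge's foot; axes as gauge_tab
- gauge: the whole gauge, about 0.35 kg: a straight aluminium foot 120 (y) x 40 (x) x 12 high with a flat underside; above it a round white dial, radius 46, 8 thick, centre 66 above the underside, both faces alike; the tab on top. Origin as gauge_foot
- pointer (a joint): angle of the gauge's black plumb pointer against the dial, rad: it hangs from the dial's centre and always swings freely to plumb, settling in about 1 s. 0 when the gauge stands upright; positive when the tip is towards +y of the gauge (the gauge's top leans towards its +y): it reads the lean of the gauge in the plane of the dial
- pointer_tip (a point): tip of the plumb pointer, 40 from the dial's centre
- mark (a joint): angle of the steel mark against the dial, rad, same zero and direction as pointer. A stiff clip 5 wide on the dial's lower rim, preset somewhere between 0.20 and 0.40; stays where it is
- mark_tip (a point): inner end of the mark, 40 from the dial's centre; the pointer's tip meets it when both angles are equal
- tin_mid (a point): bystander: closed lacquer tin, 90 dia x 120 high, standing; point on its axis 60 above the bench
- jar: bystander: amber glass jar, 60 dia x 85 high, standing; origin centre of underside
- sander: bystander: sanding block, cork with a wooden grip, 110 x 60 x 36 high; origin centre of underside, long side along its x
- cup: bystander: white plastic mixing cup, 76 dia x 90 high; origin centre of underside
- brush: bystander: flat brush lying along its x; low
- scraper: bystander: thin scraper lying along its x; low
Things that resemble listed ones, but are neither listed nor needed, are in the scene too. There is more than one size of the gauge; the job needs the middle-sized.

How it is judged (in metres and radians):
On the way, in this order (a step that is already met when the one before it is completed fails the run):
1. the carriage is fully home against the far stop (value of joint carriage above 0.116 m), for 0.2 s.
2. the held gauge sits upright and square across the ridge of the offcut (value of joint carriage above 0.116 m and contact force between gauge and stud above 0.6 N and angle between the x axis of gauge and the x axis of stud, either way round below 0.26 rad and x of gauge_foot in the frame of stud between -0.05 and 0.05 m and y of gauge_foot in the frame of stud between -0.045 and 0.045 m and z of gauge_foot in the frame of stud above 0.055 m and angle between gauge's own x axis and vertical between 1.37 and 1.77 rad and contact force between the fingers and gauge above 2 N and value of joint pointer between -0.12 and 0.12 rad), for 0.2 s.
At the end, for the whole second after the job is handed in: Carriage within 4 mm of the far stop; gauge gripped, its foot pressing on the offcut (0.6 to 20 N), square within 15 degrees, not tipped sideways over 11 degrees, foot centre within 50 mm along and 45 mm across of mid-ridge; pointer still, its tip within 2.8 mm of the mark (value of joint carriage above 0.116 m and contact force between gauge and stud between 0.6 and 20 N and angle between the x axis of gauge and the x axis of stud, either way round below 0.26 rad and x of gauge_foot in the frame of stud between -0.05 and 0.05 m and y of gauge_foot in the frame of stud between -0.045 and 0.045 m and z of gauge_foot in the frame of stud above 0.055 m and angle between gauge's own x axis and vertical between 1.37 and 1.77 rad and contact force between the fingers and gauge above 2 N and distance between pointer_tip and mark_tip below 0.0028 m and velocity of joint pointer between -0.4 and 0.4 rad/s); the arm keeps its last pose, push and grip.
It fails at once if a bystander is moved by more than 30 mm (distance of any of tin_mid, jar, sander, cup, brush, scraper from where it was at the start of the episode above 0.03 m).
It also fails if it takes over 59 s, if anything falls off the work surface, if the arm or the gripper's body presses on something with over 40 N, if the wrist force passes 120 N, or if a joint passes its speed limit or range.

## Working session

There is one attempt and no reset: what is moved stays moved. The work goes in short steps, Python scripts to look and compute and a shell command to move; the robot and the scene stay as the last step left them, time stands still between calls to the robot, and variables do not carry over. Pictures are saved under pics/ and viewed, at most 10 in all, crops included, and the job is handed in when it is done.

```bash
mkdir -p pics
cat > h.py <<'E'
import numpy as np, cv2
from scipy.spatial.transform import Rotation as Ro
from station import robot
def ray(cam,px):
    c=robot.camera_info(cam); f=240/np.tan(np.radians(c["fov_y"])/2)
    R=np.array(c["R"]);t=np.array(c["t"]).ravel()
    return -R.T@t, R.T@np.array([(px[0]-c["cx"])/f,(px[1]-c["cy"])/f,1])
def atz(cam,px,z):
    o,d=ray(cam,px); return o+d*(z-o[2])/d[2]
def proj(cam,X):
    c=robot.camera_info(cam); f=240/np.tan(np.radians(c["fov_y"])/2)
    p=np.array(c["R"])@np.array(X,float)+np.array(c["t"]).ravel()
    return np.array([c["cx"]+f*p[0]/p[2],c["cy"]+f*p[1]/p[2]])
def tri(a,b):
    (o1,d1),(o2,d2)=ray("top",a),ray("side",b)
    s=np.linalg.lstsq(np.c_[d1,-d2],o2-o1,rcond=None)[0]
    p,q=o1+d1*s[0],o2+d2*s[1]; return (p+q)/2,np.linalg.norm(p-q)
E
python3 - <<'E'
from h import *
np.set_printoptions(precision=1,suppress=True)
s=robot.read_state(); print(s); print(robot.grasp_offset)
for c in("top","side"):
    im=robot.read_camera(c); cv2.imwrite(f"pics/{c}0.png",im)
    i=robot.camera_info(c); print(c,i["fov_y"],ray(c,(320,240)))
    for n,z in (("post",88),("crown",116.5),("gauge_tab",138),("gauge_foot",0),("mark_tip",30),("pointer_tip",26),("tin_mid",60),("bed",0)):
        for r in robot.place_of(c,n)[:4]: print(c,n,np.array(r["centre"]),round(r["score"],2),atz(c,r["centre"],z))
E
```

```text
{'t': 0.0, 'joint_positions': array([-1.1,  0.7, -0.2,  1.6,  0.2,  0.9, -0.2]), 'qd': array([-0.,  0., -0.,  0., -0.,  0.,  0.]), 'tau': array([ -0. , -54. ,  -1.3, -15.9,   0. ,   0. ,  -0. ]), 'ee_pos': array([257.9, 568.6, 230.5]), 'eef_rot': array([-0.7, -3.1,  0. ]), 'force': array([-0.3,  0.2, -0.1]), 'torque': array([-0., -0., -0.]), 'grasp_force': 0.0, 'opening': 85.32616641133343}
18.700000000000003
top 43.428459699645586 (array([ 171.3,  -28.8, 1766.6]), array([ 0.2,  0. , -1. ]))
top crown [286.  205.6] 0.86 [573.5  94.9 116.5]
top crown [421.  237.2] 0.45 [ 483.6 -282.2  116.5]
top gauge_tab [427.8 227.9] 0.85 [ 505.6 -298.3  138. ]
top gauge_tab [409.7 273.2] 0.83 [ 379.9 -245.7  138. ]
top gauge_tab [436.6 344.3] 0.58 [ 189.8 -312.9  138. ]
top gauge_foot [419.6 236.9] 0.77 [ 506.5 -296.     0. ]
top gauge_foot [408.2 277.3] 0.7 [ 385.4 -259.4    0. ]
top gauge_foot [420.8 344. ] 0.66 [ 192.1 -291.5    0. ]
top mark_tip [428.7 229.6] 0.52 [ 522.7 -318.7   30. ]
top tin_mid [209.8 179. ] 0.91 [667.4 324.5  60. ]
top tin_mid [284.7 215. ] 0.64 [559.2 102.5  60. ]
top bed
[... 399 characters left out ...]
.9] 0.77 [ 498.4 -293.9  138. ]
side gauge_tab [229.  340.9] 0.63 [ 192.8 -272.4  138. ]
side gauge_foot [369.9 348.6] 0.83 [ 511.9 -282.     0. ]
side gauge_foot [317.7 344.9] 0.76 [ 393.1 -241.4    0. ]
side gauge_foot [238.2 382.2] 0.65 [ 193.5 -293.3    0. ]
side mark_tip [361.8 427.7] 0.72 [ 429.3 -477.1   30. ]
side mark_tip [349.  226.2] 0.45 [571.3 103.9  30. ]
side mark_tip [235.4 377.8] 0.4 [ 190.  -298.4   30. ]
side mark_tip [365.7 354.6] 0.22 [ 489.8 -312.6   30. ]
side pointer_tip [370.4 346.6] 0.56 [ 508.  -292.4   26. ]
side pointer_tip [237.1 376.5] 0.39 [ 194.  -293.7   26. ]
side tin_mid [357.6 166.1] 0.56 [663.9 328.3  60. ]
side bed [354.7 234.3] 0.58 [587.6  96.7   0. ]
```

View pics/top0.png

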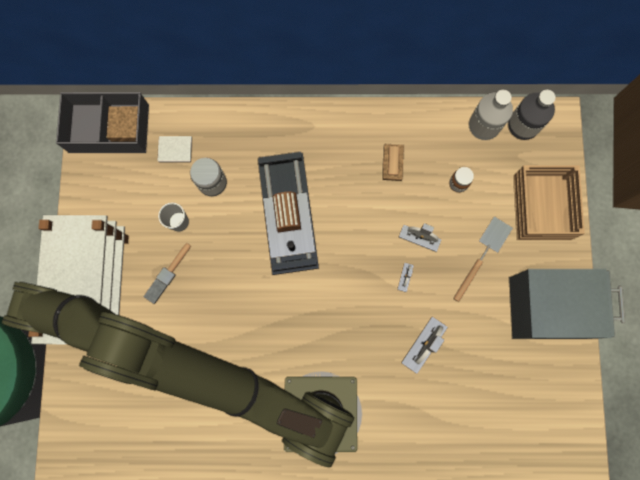

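View pics/side0.png

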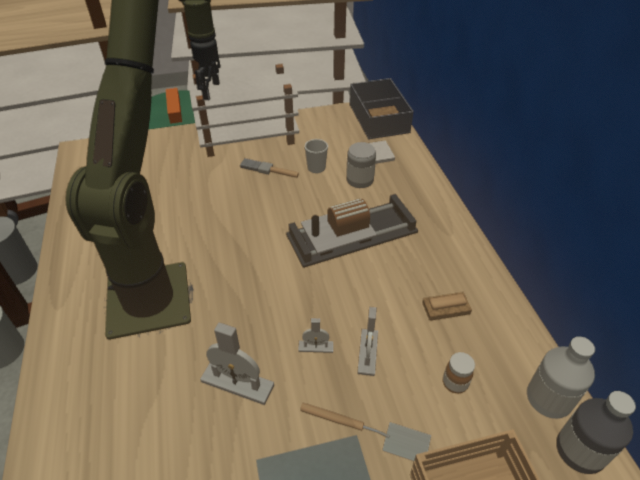

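The side picture shows three gauges: small at (317,340), large at (237,360), and one nearly edge-on at (369,345). The last measures about 120 mm in the top view at (420,237), so it is the middle one. The bed runs from (294,268) to (280,157) in the top view, with the post at about (291,245).

Run:
```python
from h import *
np.set_printoptions(precision=2,suppress=True)
t=cv2.imread("pics/top0.png"); s=cv2.imread("pics/side0.png")
a=cv2.resize(t[145:285,240:340],None,fx=4,fy=4,interpolation=cv2.INTER_CUBIC)
b=cv2.resize(t[210:260,390:450],None,fx=6,fy=6,interpolation=cv2.INTER_CUBIC)
im=np.zeros((560,780,3),np.uint8); im[:560,:400]=a; im[:300,410:770]=b
cv2.imwrite("pics/crop1.png",im)
for n,i in(("stud",0),("bed",0),("post",0),("gauge",0)):
    for c in("top","side"):
        for r in robot.trace(c,n)[:3]:
            m=r["region"].astype(np.uint8); q=cv2.minAreaRect(cv2.findNonZero(m)); print(n,c,round(r["score"],2),np.array(r["box"]),q)
```

```text
stud top 0.6 [285.2 210.4  26.1  41.1] ((286.23138427734375, 210.77415466308594), (39.53467559814453, 25.178028106689453), 82.56858825683594)
stud side 0.89 [349.4 218.4  44.8  36.4] ((348.603759765625, 217.1132354736328), (31.318206787109375, 42.032325744628906), 74.05460357666016)
bed top 0.56 [285.2 210.5  67.4 126. ] ((286.90423583984375, 212.3913116455078), (119.18694305419922, 49.201438903808594), 82.303955078125)
bed top 0.5 [284.8 209.8  29.2  42.3] ((285.98583984375, 211.22921752929688), (40.35381317138672, 26.302040100097656), 82.23483276367188)
bed side 0.68 [347.5 217.2  42.7  34.3] ((348.3739318847656, 217.14614868164062), (32.17079544067383, 42.71596908569336), 74.47589111328125)
bed side 0.61 [352.  228.5 129.4  73.8] ((350.190185546875, 226.51889038085938), (50.9915771484375, 127.52912902832031), 72.47443389892578)
post top 0.66 [289.5 226.1  50.4  66.5] ((288.2769470214844, 222.71539306640625), (63.50577926635742, 44.77653884887695), 82.87498474121094)
post side 0.93 [338.3 226.3  78.8  56.3] ((337.8189392089844, 226.7864990234375), (43.8923225402832, 67.419197082519
[... 187 characters left out ...]
2 276.6  13.7  32.1] ((404.7115173339844, 276.55767822265625), (10.787812232971191, 28.767499923706055), 15.255120277404785)
gauge top 0.84 [420.9 235.4  43.8  26.2] ((420.74017333984375, 233.366943359375), (40.72075271606445, 22.407699584960938), 20.772254943847656)
gauge side 0.85 [366.4 340.7  23.5  69.6] ((369.2090759277344, 340.29534912109375), (18.650026321411133, 69.00794219970703), 6.519802093505859)
gauge side 0.69 [237.9 364.8  73.1  85.4] ((241.32118225097656, 363.0426025390625), (75.5493392944336, 63.110713958740234), 20.282560348510742)
gauge side 0.56 [353.  228.2 131.3  73. ] ((350.2472839355469, 226.65151977539062), (50.544212341308594, 126.16520690917969), 72.22867584228516)
```

View pics/crop1.png

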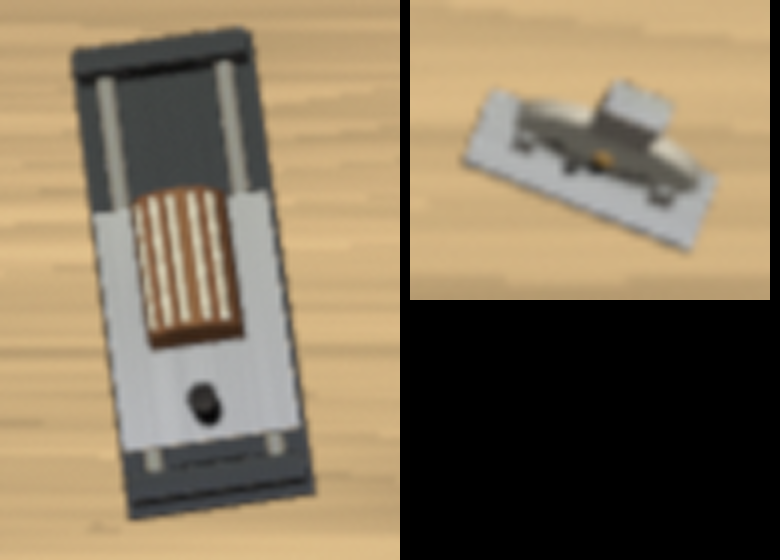

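The crop shows the middle gauge's foot corners, with its tab top towards +x, and the post top at full-picture pixel (290.5,243). The carriage plate's edges are clear too.

```bash
cat >> h.py <<'E'
def rows(dp,drv=None):
    "world shift -> tool axes in units"
    R=Ro.from_rotvec(robot.read_state()["eef_rot"]).as_matrix(); return R.T@np.array(dp,float)/25
E
python3 - <<'E'
from h import *
np.set_printoptions(precision=3,suppress=True)
A=lambda x,y:(240+(x-2)/4,145+(y-2)/4)
B=lambda x,y:(390+(x-412)/6,210+(y-2)/6)
yw=lambda p,q:(np.arctan2(*(q-p)[[1,0]]))
for n,p,q,z in(("railL",(155,470),(105,80),38),("railR",(275,450),(224,62),38),("plL",(122,450),(95,212),42),("plR",(300,432),(262,192),42),("bedL",(130,518),(72,50),24),("bedR",(314,492),(250,30),24)):
    P,Q=atz("top",A(*p),z),atz("top",A(*q),z); print(n,P,Q,yw(P,Q))
print("post",atz("top",A(202,390),108), tri(A(202,390),(315.4,215)))
print("post side88",atz("side",(315.4,220.5),88))
f=[atz("top",B(*p),12) for p in((490,88),(462,162),(690,250),(716,178))]
print(np.array(f),sum(f)/4, yw(f[2],f[1]),yw(f[3],f[0]),np.linalg.norm(f[2]-f[1]),np.linalg.norm(f[1]-f[0]))
print("tabtop",atz("top",B(633,107),163))
print(tri((427.8,227.9),(369.8,319.9)))
s=robot.read_state();print(Ro.from_rotvec(s["eef_rot"]).as_matrix(),s["ee_pos"])
E
```

```text
railL [424.557 120.818  38.   ] [718.761 163.263  38.   ] 0.1432836776600926
railR [439.393  33.935  38.   ] [732.81  74.48  38.  ] 0.13731332491515347
plL [438.553 144.644  42.   ] [616.127 168.079  42.   ] 0.13121101956830616
plR [452.006  15.772  42.   ] [631.465  44.966  42.   ] 0.16126285216321018
bedL [391.273 139.639  24.   ] [746.759 190.254  24.   ] 0.14143244791724457
bedR [410.65    5.751  24.   ] [762.57   55.962  24.   ] 0.14172046691965268
post [470.895  82.824 108.   ] (array([468.316,  82.204, 117.822]), np.float64(1.588243487590547))
post side88 [469.534  91.677  88.   ]
[[ 542.156 -245.9     12.   ]
 [ 504.835 -231.346   12.   ]
 [ 461.055 -342.295   12.   ]
 [ 497.02  -356.169   12.   ]] [ 501.266 -293.927   12.   ] 1.1949516764894659 1.1822771347776486 119.2745062924574 40.05743536389813
tabtop [ 501.561 -291.587  163.   ]
(array([ 500.837, -297.03 ,  142.966]), np.float64(7.344181331090135))
[[-0.911  0.413 -0.   ]
 [ 0.413  0.911  0.   ]
 [ 0.     0.    -1.   ]] [258.121 569.212 231.305]
```

```bash
python3 -m jog '[[[-1,-0.9,-0.94,0,0,0,0],[-1,-0.9,-0.94,0,0,0,0],[-1,-0.9,-0.94,0,0,0,0],[-1,-0.9,-0.94,0,0,0,0],[-1,-0.9,-0.94,0,0,0,0],[-1,-0.9,-0.94,0,0,0,0],[-1,-0.9,-0.94,0,0,0,0],[-1,-0.9,-0.94,0,0,0,0],[-1,-0.9,-0.94,0,0,0,0],[-1,-0.9,-0.94,0,0,0,0],[-1,-0.9,-0.94,0,0,0,0],[-1,-0.9,-0.94,0,0,0,0],[-1,-0.9,-0.94,0,0,0,0],[-1,-0.9,-0.94,0,0,0,0],[-1,-0.9,-0.94,0,0,0,0],[-1,-0.9,-0.94,0,0,0,0]]]'
python3 -m jog '[[[-1,0,0,0,0,0,-0.95],[-1,0,0,0,0,0,-0.95],[-1,0,0,0,0,0,-0.95],[-1,0,0,0,0,0,-0.95],[-1,0,0,0,0,0,-0.95],[-1,0,0,0,0,0,0]]]'
python3 - <<'E'
from h import *
np.set_printoptions(precision=3,suppress=True)
s=robot.read_state();print(s["ee_pos"],s["joint_positions"],s["opening"]);print(Ro.from_rotvec(s["eef_rot"]).as_matrix()); print(rows(np.array([426,77,66])-s["ee_pos"]))
E
```

```text
t: 2.9
ee_pos: [431.3, 76.9, 231.5]
eef_rot: [0.664, 3.07, 0.001]
force: [0.5, 0.3, -0.9]
opening: 0.1
grasp_force: 0.0
t: 3.5
ee_pos: [430.9, 78.1, 231.4]
eef_rot: [-0.227, 3.133, 0.001]
force: [-0.6, -0.2, 0.2]
opening: -0.2
grasp_force: 0.0
[430.87   78.067 231.386] [ 0.013  0.477 -0.439  2.095  0.334  0.636  1.061] -0.16226909925767852
[[-0.99  -0.144  0.   ]
 [-0.144  0.99   0.001]
 [-0.     0.    -1.   ]]
[ 0.201 -0.017  6.615]
```

```bash
python3 -m jog '[[[-1,0.03,0,0.94,0,0,0],[-1,0.03,0,0.94,0,0,0],[-1,0.03,0,0.94,0,0,0],[-1,0.03,0,0.94,0,0,0],[-1,0.03,0,0.94,0,0,0],[-1,0.03,0,0.94,0,0,0],[-1,0.03,0,0.94,0,0,0],[-1,-0.4,0,0,0,0,0],[-1,-0.4,0,0,0,0,0],[-1,-0.4,0,0,0,0,0],[-1,-0.4,0,0,0,0,0],[-1,-0.4,0,0,0,0,0],[-1,-0.4,0,0,0,0,0],[-1,-0.4,0,0,0,0,0]]]'
python3 -m jog '[[[-1,-0.4,0,0,0,0,0],[-1,-0.4,0,0,0,0,0],[-1,-0.4,0,0,0,0,0],[-1,0,0,0,0,0,0]]]'
```

```text
t: 4.9
ee_pos: [492.2, 87.1, 66.3]
eef_rot: [0.223, -3.128, 0.002]
force: [-5.6, 0.2, 0.8]
opening: -0.4
grasp_force: 0.0
t: 5.3
ee_pos: [524.7, 92.0, 66.6]
eef_rot: [0.222, -3.134, -0.0]
force: [-1.0, 0.6, 0.0]
opening: 0.1
grasp_force: 0.0
```

```bash
python3 -m jog '[[[-1,-0.3,0,0,0,0,0],[-1,-0.3,0,0,0,0,0],[-1,0,0,0,0,0,0]]]'; python3 -m jog '[[[-1,-0.3,0,0,0,0,0],[-1,-0.2,0,0,0,0,0],[-1,0,0,0,0,0,0]]]'
```

```text
t: 5.6
ee_pos: [539.1, 94.0, 66.6]
eef_rot: [0.224, -3.133, 0.0]
force: [-2.3, 0.4, 1.1]
opening: -0.1
grasp_force: 0.0
t: 5.9
ee_pos: [549.5, 95.3, 66.2]
eef_rot: [0.226, -3.129, 0.002]
force: [-6.3, 0.2, -0.1]
opening: -0.2
grasp_force: 0.0
```

```bash
python3 -m jog '[[[-1,-0.2,0,0,0,0,0],[-1,-0.1,0,0,0,0,0],[-1,0,0,0,0,0,0]]]'; python3 -m jog '[[[-1,-0.2,0,0,0,0,0],[-1,0,0,0,0,0,0]]]'
```

```text
t: 6.2
ee_pos: [549.3, 95.6, 65.3]
eef_rot: [0.228, -3.115, 0.006]
force: [-19.3, 1.1, 7.1]
opening: 0.3
grasp_force: 0.0
t: 6.4
ee_pos: [548.7, 95.9, 63.9]
eef_rot: [0.229, -3.104, 0.009]
force: [-27.9, -1.4, 5.9]
opening: 0.2
grasp_force: 0.0
```

```bash
python3 -m jog '[[[-1,0,0,0,0,0,0],[-1,0.8,0,0,0,0,0],[-1,0.9,0,0,0,0,0],[-1,0,0,-1,0,0,0],[-1,0,0,-1,0,0,0],[-1,0,0,-1,0,0,0],[-1,0,0,-1,0,0,0],[-1,0,0,-1,0,0,0],[-1,0,0,-1,0,0,0],[-1,0,0,-1,0,0,0],[1,0,0,0,0,0,0.87],[1,0,0,0,0,0,0.87],[1,0,0,0,0,0,0.87],[1,0,0,0,0,0,0.87],[1,0,0,0,0,0,0.87],[1,0,0,0,0,0,0]]]'
python3 - <<'E'
from h import *
np.set_printoptions(precision=3,suppress=True)
s=robot.read_state();print(s["ee_pos"],s["joint_positions"],s["opening"]);print(Ro.from_rotvec(s["eef_rot"]).as_matrix()); print(rows(np.array([501,-293,240])-s["ee_pos"]))
im=robot.read_camera("top"); cv2.imwrite("pics/top1.png",cv2.resize(im[145:285,240:340],None,fx=4,fy=4,interpolation=cv2.INTER_CUBIC))
E
```

```text
t: 8.0
ee_pos: [523.1, 91.3, 242.3]
eef_rot: [0.591, 3.083, 0.001]
force: [-0.5, 0.4, 1.5]
opening: 84.6
grasp_force: 0.0
[523.055  91.323 242.309] [-0.062  0.56  -0.316  1.834  0.238  0.782  0.69 ] 84.56038944396373
[[-0.929  0.37   0.003]
 [ 0.37   0.929 -0.   ]
 [-0.003  0.001 -1.   ]]
[ -4.868 -14.609   0.091]
```

View pics/top1.png

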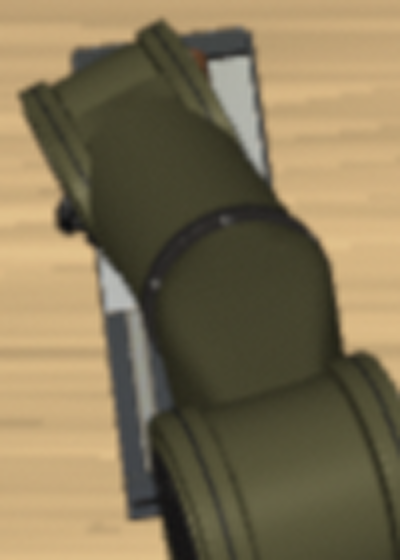

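The arm hides most of it, but the plate's near-left edge has moved to crop row 305 or so and the far end touches the stop block, so the carriage is home. Next, the gauge.

```bash
python3 -m jog '[[[1,-0.325,-0.975,0,0,0,0],[1,-0.325,-0.975,0,0,0,0],[1,-0.325,-0.975,0,0,0,0],[1,-0.325,-0.975,0,0,0,0],[1,-0.325,-0.975,0,0,0,0],[1,-0.325,-0.975,0,0,0,0],[1,-0.325,-0.975,0,0,0,0],[1,-0.325,-0.975,0,0,0,0],[1,-0.325,-0.975,0,0,0,0],[1,-0.325,-0.975,0,0,0,0],[1,-0.325,-0.975,0,0,0,0],[1,-0.325,-0.975,0,0,0,0],[1,-0.325,-0.975,0,0,0,0],[1,-0.325,-0.975,0,0,0,0],[1,-0.325,-0.975,0,0,0,0],[1,0,0,0,0,0,0]]]'
python3 - <<'E'
from h import *
np.set_printoptions(precision=3,suppress=True)
im=robot.read_camera("side"); cv2.imwrite("pics/side1.png",cv2.resize(im[230:400,270:470],None,fx=4,fy=3.5*4/3.5,interpolation=cv2.INTER_CUBIC)[:600])
for r in robot.place_of("side","gauge_tab"): print(r)
s=robot.read_state();print(s["ee_pos"],s["joint_positions"]);print(Ro.from_rotvec(s["eef_rot"]).as_matrix()); print(rows(np.array([501,-293,119])-s["ee_pos"]))
print(proj("side",[501,-293,138]),proj("side",[501,-293,0]),proj("side",s["ee_pos"]))
E
```

```text
t: 9.65
ee_pos: [499.4, -298.9, 241.6]
eef_rot: [0.598, 3.083, -0.005]
force: [-0.2, -0.1, -0.1]
opening: 85.4
grasp_force: 0.0
{'centre': [227.6, 339.0], 'score': 0.9}
{'centre': [370.5, 317.7], 'score': 0.74}
{'centre': [317.4, 322.9], 'score': 0.64}
[ 500.425 -293.824  241.677] [ 0.656  0.629 -0.347  1.688  0.264  0.871  1.392]
[[-0.929  0.369  0.001]
 [ 0.369  0.929  0.   ]
 [-0.     0.    -1.   ]]
[-0.007  0.037  4.907]
[370.785 319.325] [366.956 353.443] [373.985 289.911]
```

View pics/side1.png

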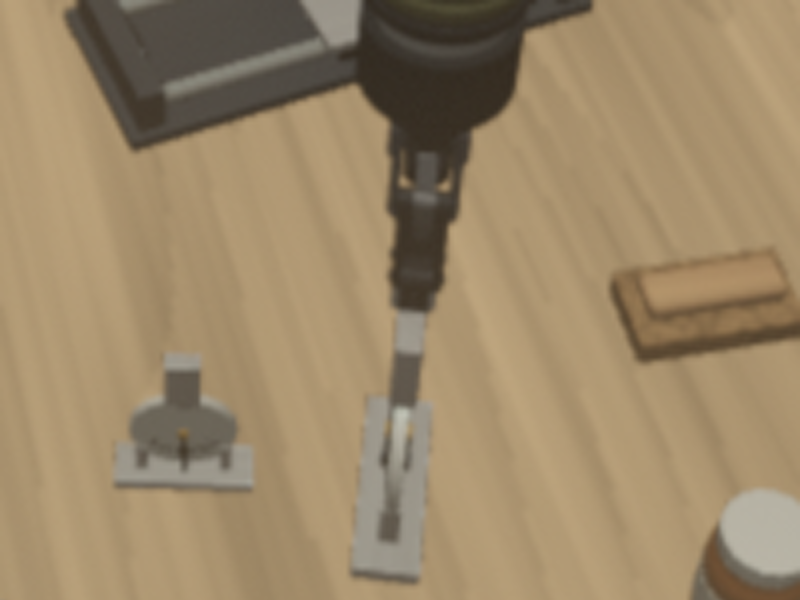

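The fingers are centred over the tab of the edge-on middle gauge, which is at about pixel (370,318) in the full picture.

```bash
python3 -m jog '[[[1,0,0.02,0.8,0,0,0],[1,0,0,0.8,0,0,0],[1,0,0,0.8,0,0,0],[1,0,0,0.8,0,0,0],[1,0,0,0.8,0,0,0],[1,0,0,0.8,0,0,0],[-1,0,0,0,0,0,0],[-1,0,0,0,0,0,0],[-1,0,0,0,0,0,0],[-1,0,0,0,0,0,0],[-1,0,0,0,0,0,0],[-1,0,0,0,0,0,0]]]' 70
python3 -m jog '[[[-1,0,0,0,0,0,0],[-1,0,0,-0.4,0,0,0],[-1,0,0,-0.8,0,0,0],[-1,0,0,-0.8,0,0,0],[-1,0,0,0,0,0,0]]]'
```

```text
t: 10.95
ee_pos: [501.8, -292.6, 122.9]
eef_rot: [0.588, 3.083, 0.0]
force: [0.6, 2.5, 6.3]
opening: 29.3
grasp_force: 70.3
t: 11.45
ee_pos: [501.7, -294.1, 174.0]
eef_rot: [0.59, 3.081, -0.002]
force: [0.8, -1.0, -2.8]
opening: 29.3
grasp_force: 69.7
```

```bash
python3 -m jog '[[[-1,0,0,-0.8,0,0,0.94],[-1,0,0,-0.8,0,0,0.94],[-1,0,0,-0.8,0,0,0.94],[-1,0,0,-0.8,0,0,0.94],[-1,0,0,-0.8,0,0,0.94],[-1,0,0,-0.8,0,0,0.94],[-1,0,0,-0.8,0,0,0.94],[-1,0,0,-0.8,0,0,0.94],[-1,0,0,-0.8,0,0,0.94],[-1,0,0,-0.8,0,0,0.94],[-1,0,0,-0.8,0,0,0.94],[-1,0,0,-0.8,0,0,0.94],[-1,0,0,-0.8,0,0,0.94],[-1,0,0,0,0,0,0.94],[-1,0,0,0,0,0,0],[-1,0,0,0,0,0,0],[-1,0,0,0,0,0,0],[-1,0,0,0,0,0,0],[-1,0,0,0,0,0,0],[-1,0,0,0,0,0,0]]]'
cat >> h.py <<'E'
L=[0,0,18.7]   # grasp point = TCP - 18.7 z_tool
def gpt(y,z,x=0):
    "gauge-frame point (x,y,z above foot) -> world, grip at 138+GZ; gauge x=-tool x, y=tool y, z=-tool z"
    s=robot.read_state();R=Ro.from_rotvec(s["eef_rot"]).as_matrix()
    return s["ee_pos"]+R@np.array([-x,y,-(z-GT)])
GT=122.5  # TCP height above gauge underside
E
python3 - <<'E'
from h import *
np.set_printoptions(precision=3,suppress=True)
im=robot.read_camera("side")
s=robot.read_state();print(s["ee_pos"],Ro.from_rotvec(s["eef_rot"]).as_matrix())
c=proj("side",gpt(0,66)); print("centre",c)
for a in(-.4,-.2,0,.2,.3,.4): print(a,proj("side",gpt(40*np.sin(a),66-40*np.cos(a),x=5)))
for n in("mark_tip","pointer_tip","gauge_foot","gauge_tab"):
    for r in robot.place_of("side",n)[:3]: print(n,r)
u,v=np.clip(c.astype(int),60,None)
cv2.imwrite("pics/dial.png",cv2.resize(im[v-35:v+55,u-60:u+60],None,fx=6,fy=6,interpolation=cv2.INTER_CUBIC)); print(u-60,v-35)
E
```

```text
t: 13.45
ee_pos: [500.5, -293.0, 431.6]
eef_rot: [-2.606, -1.754, 0.0]
force: [0.1, -0.6, -3.9]
opening: 28.8
grasp_force: 70.1
[ 500.539 -293.022  431.699] [[ 0.376  0.926 -0.   ]
 [ 0.926 -0.376  0.   ]
 [ 0.    -0.    -1.   ]]
centre [378.945 244.578]
-0.4 [369.128 258.951]
-0.2 [373.037 260.185]
0 [377.166 260.888]
0.2 [381.364 261.035]
0.3 [383.442 260.897]
0.4 [385.478 260.618]
mark_tip {'centre': [380.7, 259.2], 'score': 0.4}
mark_tip {'centre': [236.9, 378.2], 'score': 0.38}
pointer_tip {'centre': [357.5, 232.5], 'score': 0.52}
pointer_tip {'centre': [377.4, 262.8], 'score': 0.5}
pointer_tip {'centre': [235.0, 378.2], 'score': 0.4}
gauge_foot {'centre': [316.2, 345.2], 'score': 0.97}
gauge_foot {'centre': [377.0, 269.8], 'score': 0.62}
gauge_foot {'centre': [235.6, 383.4], 'score': 0.59}
gauge_tab {'centre': [317.6, 321.9], 'score': 0.84}
gauge_tab {'centre': [376.2, 218.9], 'score': 0.59}
gauge_tab {'centre': [230.1, 335.8], 'score': 0.59}
318 209
```

View pics/dial.png

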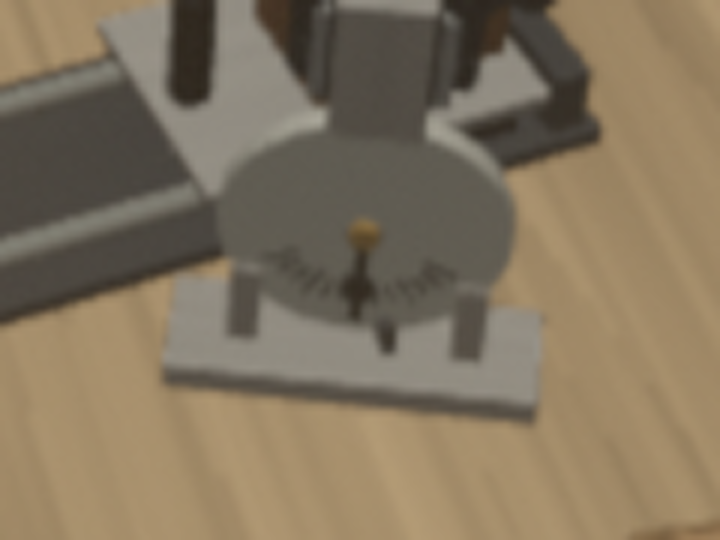

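The dial shows the pointer tip at about (377.0,261.6), plumb as predicted. The mark's inner end is at about (381.4,262.3), on the gauge's +y side at about 0.22 rad. I'll lean the gauge 0.24 in the air, still facing the camera, to check this.

```bash
python3 -m jog '[[[-1,0,0,0,0.5,0,0],[-1,0,0,0,0.5,0,0],[-1,0,0,0,0.5,0,0],[-1,0,0,0,0.5,0,0],[-1,0,0,0,0,0,0],[-1,0,0,0,0,0,0],[-1,0,0,0,0,0,0],[-1,0,0,0,0,0,0],[-1,0,0,0,0,0,0],[-1,0,0,0,0,0,0],[-1,0,0,0,0,0,0],[-1,0,0,0,0,0,0],[-1,0,0,0,0,0,0],[-1,0,0,0,0,0,0],[-1,0,0,0,0,0,0],[-1,0,0,0,0,0,0]]]'
python3 - <<'E'
from h import *
np.set_printoptions(precision=3,suppress=True)
im=np.mean([robot.read_camera("side") for _ in range(4)],0).astype(np.uint8)
s=robot.read_state();R=Ro.from_rotvec(s["eef_rot"]).as_matrix();print(s["ee_pos"],R, "lean",np.arcsin(-R[2,1]))
c=proj("side",gpt(0,66)); u,v=c.astype(int)
print("scale origin",u-40,v-15, c)
for rr in(40,48):
  for a in(.1,.2,.24,.3): print(rr,a,(proj("side",gpt(rr*np.sin(a),66-rr*np.cos(a),x=5))-[u-40,v-15])*10)
cv2.imwrite("pics/dial2.png",cv2.resize(im[v-15:v+40,u-40:u+40],None,fx=10,fy=10,interpolation=cv2.INTER_CUBIC))
E
```

```text
t: 15.3
ee_pos: [500.6, -293.0, 431.7]
eef_rot: [-2.436, -1.639, 0.198]
force: [-0.4, -0.9, -3.8]
opening: 29.3
grasp_force: 70.8
[ 500.588 -293.015  431.77 ] [[ 0.377  0.9   -0.22 ]
 [ 0.926 -0.366  0.09 ]
 [-0.    -0.238 -0.971]] lean 0.2400143444840877
scale origin 331 228 [371.826 243.234]
40 0.1 [363.239 311.407]
40 0.2 [383.929 314.791]
40 0.24 [392.28  315.757]
40 0.3 [404.849 316.786]
48 0.1 [354.919 338.407]
48 0.2 [379.603 342.449]
48 0.24 [389.567 343.607]
48 0.3 [404.564 344.845]
```

View pics/dial2.png

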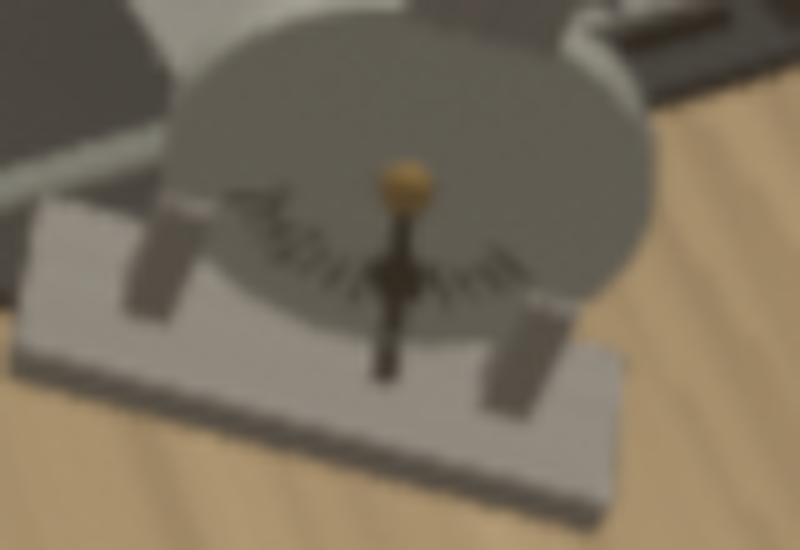

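The pointer now lies in line with the mark at a lean of 0.24: pivot (405,187), tip (392,330), mark (385,375) in the crop. The mark is therefore at about 0.235 rad. I'll stand the gauge upright again, turn it square to the bed and check where the crown is.

```bash
python3 -m jog '[[[-1,0,0,0,-0.5,0,0],[-1,0,0,0,-0.5,0,0],[-1,0,0,0,-0.5,0,0],[-1,0,0,0,-0.5,0,0],[-1,0,0,0,0,0,0]]]' >/dev/null
python3 -m jog '[[[-1,0,0,0,0,0,-0.97],[-1,0,0,0,0,0,-0.97],[-1,0,0,0,0,0,-0.97],[-1,0,0,0,0,0,-0.97],[-1,0,0,0,0,0,-0.97],[-1,0,0,0,0,0,-0.97],[-1,0,0,0,0,0,-0.97],[-1,0,0,0,0,0,-0.97],[-1,0,0,0,0,0,-0.97],[-1,0,0,0,0,0,-0.97],[-1,0,0,0,0,0,-0.97],[-1,0,0,0,0,0,-0.97],[-1,0,0,0,0,0,-0.97],[-1,0,0,0,0,0,-0.97],[-1,0,0,0,0,0,-0.97],[-1,0,0,0,0,0,-0.97],[-1,0,0,0,0,0,-0.97],[-1,0,0,0,0,0,-0.97],[-1,0,0,0,0,0,0]]]'
python3 - <<'E'
from h import *
np.set_printoptions(precision=3,suppress=True)
robot.read_camera("top");robot.read_camera("side")
for c in("top","side"):
  for n,z in(("crown",116.5),("post",88),("stud",42)):
    for r in robot.place_of(c,n)[:2]: print(c,n,round(r["score"],2),np.array(r["centre"]),atz(c,r["centre"],z))
s=robot.read_state();R=Ro.from_rotvec(s["eef_rot"]).as_matrix();print(s["ee_pos"],s["joint_positions"],R); print("to above crown",rows(np.array([670,113,290])-s["ee_pos"]))
E
```

```text
t: 17.9
ee_pos: [500.5, -293.5, 431.3]
eef_rot: [0.216, -3.132, -0.002]
force: [0.4, 0.6, -4.2]
opening: 29.2
grasp_force: 70.9
top crown 0.81 [281.7 171.7] [672.595 108.66  116.5  ]
top post 0.63 [286.9 209.9] [567.792  94.317  88.   ]
top stud 0.76 [280.7 181.3] [665.665 117.358  42.   ]
side crown 0.62 [459.3 385.7] [ 630.094 -477.692  116.5  ]
side crown 0.47 [384.6 196.5] [673.086 109.167 116.5  ]
side post 0.72 [348.2 213.8] [564.309  95.354  88.   ]
side stud 0.69 [377.7 219.2] [655.531  99.554  42.   ]
[ 500.595 -292.958  431.778] [ 0.691  0.472 -0.418  1.368  0.191  1.341  1.979] [[-0.991 -0.137 -0.   ]
 [-0.137  0.991  0.   ]
 [ 0.     0.    -1.   ]]
to above crown [-8.94  15.155  5.67 ]
```

```bash
python3 -m jog '[[[-1,-0.555,0.94,0,0,0,0],[-1,-0.555,0.94,0,0,0,0],[-1,-0.555,0.94,0,0,0,0],[-1,-0.555,0.94,0,0,0,0],[-1,-0.555,0.94,0,0,0,0],[-1,-0.555,0.94,0,0,0,0],[-1,-0.555,0.94,0,0,0,0],[-1,-0.555,0.94,0,0,0,0],[-1,-0.555,0.94,0,0,0,0],[-1,-0.555,0.94,0,0,0,0],[-1,-0.555,0.94,0,0,0,0],[-1,-0.555,0.94,0,0,0,0],[-1,-0.555,0.94,0,0,0,0],[-1,-0.555,0.94,0,0,0,0],[-1,-0.555,0.94,0,0,0,0],[-1,-0.555,0.94,0,0,0,0],[-1,0,0,0,0,0,0]]]'
python3 -m jog '[[[-1,0,0,0.9,0,0,0],[-1,0,0,0.9,0,0,0],[-1,0,0,0.9,0,0,0],[-1,0,0,0.9,0,0,0],[-1,0,0,0.9,0,0,0],[-1,0,0,0.9,0,0,0],[-1,0,0,0.9,0,0,0],[-1,0,0,0.5,0,0,0],[-1,0,0,0,0,0,0],[-1,0,0,0,0,0,0],[-1,0,0,0,0,0,0]]]'
```

```text
t: 20.0
ee_pos: [668.5, 116.2, 430.8]
eef_rot: [0.227, -3.132, -0.008]
force: [-0.8, 0.7, -3.7]
opening: 29.0
grasp_force: 71.0
t: 21.1
ee_pos: [669.6, 110.3, 263.4]
eef_rot: [-0.216, 3.131, 0.001]
force: [0.7, 0.0, -3.7]
opening: 29.2
grasp_force: 70.8
```

```bash
python3 -m jog '[[[-1,0,0,0.4,0,0,0],[-1,0,0,0.4,0,0,0],[-1,0,0,0,0,0,0],[-1,0,0,0,0,0,0]]]';python3 -m jog '[[[-1,0,0,0.16,0,0,0],[-1,0,0,0,0,0,0],[-1,0,0,0,0,0,0]]]'
```

```text
t: 21.5
ee_pos: [668.3, 109.9, 241.1]
eef_rot: [0.217, -3.133, 0.0]
force: [0.6, 0.1, -4.0]
opening: 29.3
grasp_force: 70.8
t: 21.8
ee_pos: [669.2, 110.3, 238.4]
eef_rot: [-0.217, 3.132, 0.001]
force: [1.0, 0.0, -1.3]
opening: 28.9
grasp_force: 71.2
```

```bash
python3 -m jog '[[[-1,0,0,0.08,0,0,0],[-1,0,0,0,0,0,0],[-1,0,0,0,0,0,0]]]'; python3 -m jog '[[[-1,0,0,0.08,0,0,0],[-1,0,0,0,0,0,0],[-1,0,0,0,0,0,0]]]'
```

```text
t: 22.1
ee_pos: [669.2, 110.3, 236.4]
eef_rot: [-0.217, 3.133, 0.001]
force: [0.4, -0.6, 0.8]
opening: 29.2
grasp_force: 71.3
t: 22.4
ee_pos: [669.1, 110.3, 234.3]
eef_rot: [-0.217, 3.133, 0.001]
force: [1.0, 0.6, 3.1]
opening: 29.3
grasp_force: 71.5
```

```bash
python3 -m jog '[[[-1,0,0,0,0,0,0],[-1,0,0,0,0,0,0],[-1,0,0,0,0,0,0],[-1,0,0,-0.06,0,0,0],[-1,0,0.145,0,0.246,0,0],[-1,0,0.145,0,0.246,0,0],[-1,0,0.145,0,0.246,0,0],[-1,0,0.145,0,0.246,0,0],[-1,0,0.145,0,0.246,0,0],[-1,0,0.145,0,0.246,0,0],[-1,0,0.145,0,0.246,0,0],[-1,0,0.145,0,0.246,0,0],[-1,0,0,0,0,0,0],[-1,0,0,0,0,0,0],[-1,0,0,0,0,0,0],[-1,0,0,0,0,0,0],[-1,0,0,0,0,0,0],[-1,0,0,0,0,0,0],[-1,0,0,0,0,0,0],[-1,0,0,0,0,0,0]]]'
cat > chk.py <<'E'
from h import *
np.set_printoptions(precision=2,suppress=True)
im=np.mean([robot.read_camera("side") for _ in range(4)],0).astype(np.uint8)
s=robot.read_state();R=Ro.from_rotvec(s["eef_rot"]).as_matrix();print(s["ee_pos"],s["force"],s["torque"],"lean",np.arcsin(-R[2,1]),"tip",np.arcsin(R[2,0]),"grip",s["grasp_force"],"foot",gpt(0,0))
for n in("mark_tip","pointer_tip","gauge_foot","gauge_tab"):
    for r in robot.place_of("side",n)[:3]: print(n,np.array(r["centre"]),r["score"])
c=proj("side",gpt(0,66)); u,v=c.astype(int); x0,y0=u-40,v-28; print("origin",x0,y0,"pivot",(c-[x0,y0])*10)
for k in(5,-5):
  for rr,a in((40,.1),(40,.24),(40,.38),(55,.24)): print(k,rr,a,(proj("side",gpt(rr*np.sin(a),66-rr*np.cos(a),x=k))-[x0,y0])*10)
for n,z in(("foot",0),("tab",138)): print(n,proj("side",gpt(0,z)))
import sys
cv2.imwrite(sys.argv[1],cv2.resize(im[y0:y0+58,x0:x0+80],None,fx=10,fy=10,interpolation=cv2.INTER_CUBIC))
E
python3 chk.py pics/fin1.png
```

```text
t: 24.4
ee_pos: [664.1, 140.4, 232.1]
eef_rot: [-0.216, 3.097, -0.362]
force: [-1.4, 5.5, 3.1]
opening: 29.2
grasp_force: 71.9
[664.08 140.44 232.13] [-1.91  4.62  2.26] [ 1.73  0.62 -0.04] lean 0.2327630596043442 tip 0.0005315680632196182 grip 71.91626787185669 foot [667.93 112.44 112.93]
mark_tip [235.2 376.4] 0.58
pointer_tip [382.4 187.6] 0.58
pointer_tip [238.9 374.8] 0.48
gauge_foot [317.4 346. ] 0.74
gauge_foot [382.3 197.8] 0.58
gauge_foot [237.5 385.9] 0.56
gauge_tab [317.  324.6] 0.74
gauge_tab [227.5 339.8] 0.56
origin 341 147 pivot [407.77 288.68]
5 40 0.1 [420.86 407.28]
5 40 0.24 [411.69 396.25]
5 40 0.38 [402.79 383.12]
5 55 0.24 [407.13 437.09]
-5 40 0.1 [388.61 416.11]
-5 40 0.24 [379.5  405.03]
-5 40 0.38 [370.66 391.87]
-5 55 0.24 [375.17 445.89]
foot [382.36 197.03]
tab [381.1  151.53]
```

View pics/fin1.png

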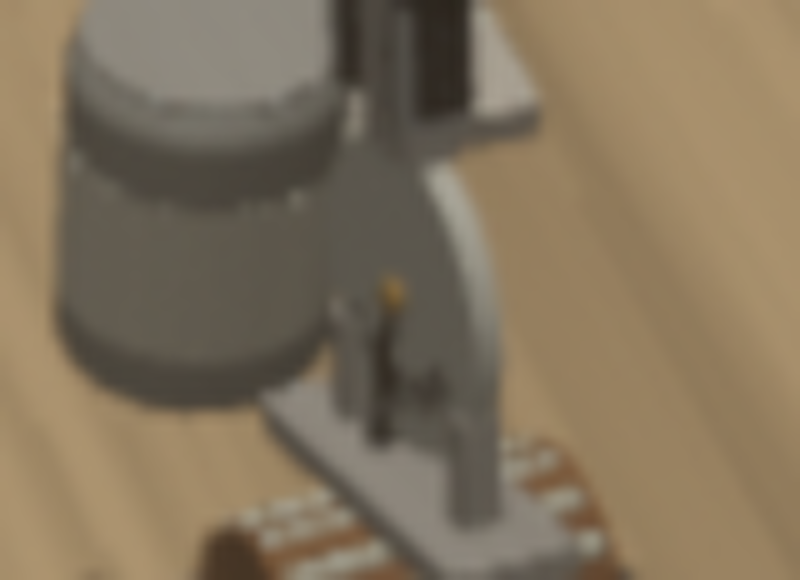

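The pointer runs from the pivot (390,295) down to (380,440) in one line with the mark, matching the projected positions (379,405) and (375,446). I'll firm the grip, ease the press slightly and let it settle.

```bash
python3 -m jog '[[[-1,0,-0.04,-0.05,0.03,0,0],[-1,0,0,0,0,0,0],[-1,0,0,0,0,0,0],[-1,0,0,0,0,0,0],[-1,0,0,0,0,0,0],[-1,0,0,0,0,0,0],[-1,0,0,0,0,0,0],[-1,0,0,0,0,0,0],[-1,0,0,0,0,0,0],[-1,0,0,0,0,0,0],[-1,0,0,0,0,0,0],[-1,0,0,0,0,0,0],[-1,0,0,0,0,0,0],[-1,0,0,0,0,0,0],[-1,0,0,0,0,0,0]]]' 110
python3 chk.py pics/fin2.png | head -8
```

```text
t: 26.3
ee_pos: [664.4, 139.4, 233.4]
eef_rot: [-0.215, 3.096, -0.368]
force: [-2.0, 5.3, 1.7]
opening: 28.5
grasp_force: 108.1
[664.39 139.44 233.43] [-1.6   4.91  1.95] [1.81 0.45 0.01] lean 0.23680316893010234 tip 0.00029208864694253635 grip 108.0988097190857 foot [668.33 110.98 114.34]
mark_tip [234.8 378. ] 0.54
mark_tip [270.6 173.8] 0.19
pointer_tip [234.2 376.1] 0.5
pointer_tip [381.  187.3] 0.38
gauge_foot [316.3 345.4] 0.68
gauge_foot [235.4 383.8] 0.65
gauge_foot [384.4 196.4] 0.6
```

View pics/fin2.png

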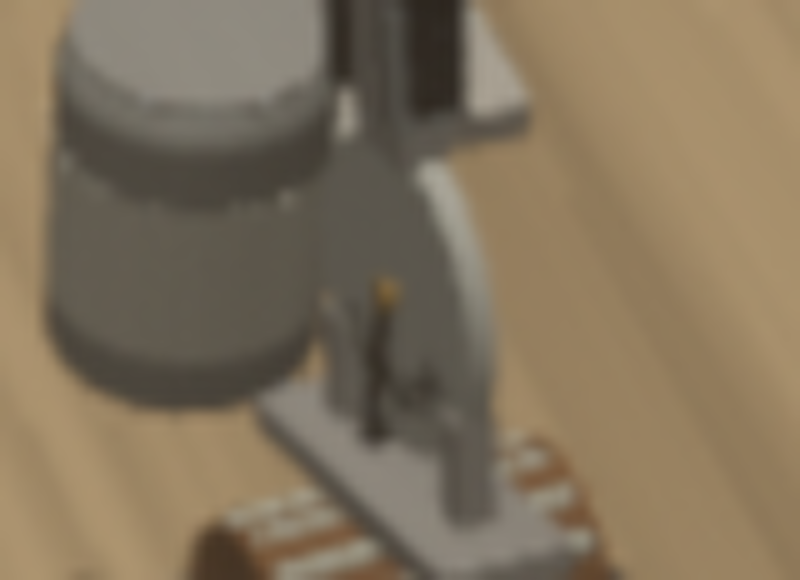

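The pointer and mark still form one unbroken line from (388,290) to (377,440) in the crop. The gauge is upright sideways, gripped at 108 N and pressing with about 6 to 7 N, so I'm handing in.

```bash
python3 -c "
from station import robot
print(robot.sign_off())"
```

```text
the job is handed in; nothing more can be done
None
```

I handed the job in, with no verdict returned: the carriage was pushed home against the far stop, and the middle-sized gauge was set upright on the ridge, then rocked to about 0.237 rad so its pointer lines up with the mark (read as about 0.235 rad), still gripped at about 108 N and pressing lightly at an estimated 6 N.

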